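# Weigh the red stone on the carat balance

### The arm

A 6-joint arm with a two-finger parallel gripper is mounted at the origin on the work surface. World frame = base frame: x ahead of the robot, y to its left, z up, the work surface at z = 0. Lengths are in m, angles in rad, forces in N, time in s.
With the tool pointing down it reaches from about 0.35 to 0.775 m from the base axis. Payload 7.3 kg.
Tool frame: the origin (TCP) lies midway between the tips of the shut fingers; the grasp point (between the pads) lies 19 mm behind it; x points along the fingers, z is the direction in which the jaws open and shut, and the axes are right-handed (so a half turn about x gives the same grasp; the last joint's range is limited). The gripper opens to 92 mm and grips with 3 to 60 N. Pads are 19 mm wide; open, the fingers measure 130 mm over their backs; the gripper's body (75 mm by 190 mm) begins 47 mm behind the grasp point.
Start: joints at [-1.404, 0.342, 1.524, -0, 1.275, -0.146], TCP at [0.162, -0.5, 0.227] pointing down, gripper open.
Joint ranges: [-2.53, 2.53], [-0.77, 2.02], [0.04, 2.7], [-1, 4.14], [0.28, 2.66], [-3.11, 3.11]. Speed limits (rad/s): [2.57, 2.57, 3.14, 3.14, 3.14, 3.14].

### API

Orientations are given as [roll, pitch, yaw] about the fixed x, y, z axes, in that order (R = Rz(yaw) Ry(pitch) Rx(roll)).
In Python, from cell import observe, cams, robot gives the robot as it stands.
- The arm moves only by the tool jog_arm, never from a script. Its argument "plan" is one flat list of numbers, 7 for each row, row after row: the turn, a rotation vector about the tool's x, y, z in degrees, then the shift along the tool's x, y, z in cm, then the opening, from -1 (shut) to 1 (fully open). In form: [ax, ay, az, x, y, z, jaw, ax, ay, az, x, y, z, jaw, ...]. A call has 1 to 10 rows; each row is the pose to reach, as a shift and turn from the pose commanded when the call began, along the tool's axes at that moment; what a row does not reach only later rows make up. A row lasts 1/10 s, in which the tool goes at most 50 mm and 8.59 degrees, less where a joint would pass 70% of its speed; a pose out of reach is approached as far as the arm can. A call with a gripper value outside its range is refused whole. The fingers move at their own pace and stop on an object; "newtons" is the grip in N (left out, the last holds). Time passes only in rows, so rows that repeat a pose let the fingers close. It gives the time, the measured TCP pose, the force and the opening at its end, in the units of the state.
- observe(): the state, without advancing time (a new reading comes with each control period).
- cams.read_camera(name): name is "scene" or "top"; returns a dict with "image" (400x640x3 uint8, red, green, blue), "fov_y" (degrees; the focal length in pixels is half the picture's height over the tangent of half this angle, whatever the lens; pixels are square), "cx", "cy" (the principal point, pixels), "T" (4x4, takes a point from camera to world coordinates). Camera axes: x right, y down, z forward; pixel columns grow to the right and rows downward; lengths in m; the calibration is good to about 2 mm. A picture is of the moment at which its call begins. There is no depth.
- robot.hand_in(): hands the job in, once; it reports no verdict.
The state is a dict: "time": time; "qpos": joint angles; "qvel": joint speeds; "joint_efforts": joint torques, N m; "tool_pos": TCP position; "tool_rot": TCP orientation; "contact_force": force on the tool from outside, world axes, zero at the start; "torque": the same for the moment, N m; "opening": finger opening in m.
Only numpy, scipy, OpenCV 4.12 (cv2) and the standard library are available. Lean on these libraries where they do the work, as an engineer would, in place of code of your own. Each camera call takes 0.05 s, during which the arm holds its last target.

### The job

Weigh the red stone: slide the balance's glass top right back so that the pan is clear, pluck the red stone out of its pocket in the tray and set it down gently, flat side down, near the middle of the pan. Let go and slide the glass top fully shut again for the weighing. Do not lean on or jolt the pan, leave the other stones in their pockets, and do not disturb the tools lying about.

Things in the scene. Friction and masses are not known exactly. Their poses are not given: they have to be found in the camera images.
- red_stone: deep red domed round stone (cabochon), 18 mm across, 12 mm high, 10 to 14 g: upright sides for the lowest 8.5 mm, then a low dome. Origin at the centre of its flat underside, z up through the dome. It sits flat side down in a pocket 2 mm deep, so 10 mm of it stand proud of the tray.
- green_stone: the same stone in green; stays in its pocket
- blue_stone: the same stone in blue; stays in its pocket
- amber_stone: the same stone in amber yellow; stays in its pocket
- stone_tray: fixed cream tray 124 mm (its x) by 178 mm (its y), 14 mm high, with six round black-floored pockets 23 mm across and 2 mm deep: two rows along y (x = -27 and +27 mm), three pockets each (y = -54, 0, +54 mm). Four pockets hold a stone, two are empty. Origin at the centre of the underside. No rim.
- balance: fixed light grey carat balance, 342 (its x) by 196 mm. Origin on the table under the middle of the weighing chamber; x runs from the low front panel to the rear housing (105 mm high, 68 to 194 mm behind the origin). Chamber 124 (x) by 140 mm inside, clear glass walls up to 105 mm above the table; rails at y = +-80 mm rise to 113 mm.
- pan_top (a point): centre of the upper face of the steel weighing pan, a disc 80 mm across in the middle of the chamber, 62 mm above the table, 43 mm below the edge of the glass. Axes as the balance.
- pan (a joint): how far the pan is pushed down, m: 0 free, 0.006 on its overload stop. It gives softly, about 0.1 N per mm; the stone alone sinks it about 1 mm. Past 0.004 counts as overloaded.
- top_door (a joint): opening of the sliding glass top, m: 0 fully shut over the chamber, 0.125 fully open, back over the rear housing (stops at both ends). Found part-way open. Slides with about 1 N and stays where left. Glass 136 (x) by 151 by 5 mm, upper face 111.5 mm above the table.
- door_grip (a point): centre of the black grip bar on the sliding top: 12 mm thick along the balance's x, 60 mm long along y, standing 18 mm up from the glass (upper edge 129.5 mm above the table). It moves with the top, along the balance's x: 55 mm in front of the pan's middle when shut, 70 mm behind it when fully open.
- tweezers: steel tweezers lying on the table, 130 mm long, origin near the middle; bystander
- loupe: folding loupe 28 mm across and 22 mm high, lying on the table; bystander
- scoop: small aluminium stone scoop 75 by 50 mm, 14 mm high, lying on the table; bystander
- ring_clamp: wooden ring clamp 130 by 28 mm, 22 mm high, lying on the table; bystander

How it is judged:
On the way, in this order (a step that is already met when the one before it is completed fails the run):
1. the glass top is slid back until the pan is clear (opened 105 mm or more of 125) (value of joint top_door above 0.105 m), for 0.1 s.
2. the red stone lies on the pan, let go (horizontal distance between red_stone and pan_top below 0.02 m and z of red_stone in the frame of pan_top between -0.004 and 0.004 m and contact force between the fingers and red_stone below 0.05 N and linear speed of red_stone below 0.02 m/s), for 0.2 s.
At the end, for the whole second after the job is handed in: The red stone lies still, flat side down (within 0.2 rad), on the pan with its centre within 20 mm of the pan's middle; the glass top is shut to within 5 mm; the other three stones are still in their pockets (moved less than 10 mm) (horizontal distance between red_stone and pan_top below 0.02 m and z of red_stone in the frame of pan_top between -0.004 and 0.004 m and angle between red_stone's own z axis and vertical below 0.2 rad and linear speed of red_stone below 0.02 m/s and value of joint top_door below 0.005 m and distance of each of green_stone, blue_stone, amber_stone from where it was at the start of the episode below 0.01 m); the robot touches nothing.
It fails at once if the pan is overloaded: pressed or jolted down by more than 4 mm (value of joint pan above 0.004 m).
It fails at once if another stone leaves its pocket (moves 10 mm) (distance of any of green_stone, blue_stone, amber_stone from where it was at the start of the episode above 0.01 m).
It fails at once if a tool on the bench is moved by more than 30 mm (distance of any of tweezers, loupe, scoop, ring_clamp from where it was at the start of the episode above 0.03 m).
It also fails if it takes over 61 s, if anything falls off the work surface, if the arm or the gripper's body presses on something with over 40 N, if the wrist force passes 120 N, or if a joint passes its speed limit or range.

## Working session

There is one attempt and no reset: what is moved stays moved. The work goes in short steps, Python scripts to look and compute and a tool call to move; the robot and the scene stay as the last step left them, time stands still between calls to the robot, and variables do not carry over. Pictures are saved under pics/ and viewed, and the job is handed in when it is done.

Besides the shell and the picture viewer there is one more tool, called in YAML: its name, and indented under it one key for each argument. jog_arm: Moves the arm, as the interface text tells. Its arguments: {"type":"object","properties":{"plan":{"type":"array"},"newtons":{"type":"number"}},"required":["plan"]}

```bash
ls; mkdir -p pics
python3 - <<'E'
from cell import observe, cams, robot
import cv2
for n in ("scene","top"):
    r=cams.read_camera(n)
    cv2.imwrite(f"pics/{n}0.png",r["image"][:,:,::-1])
    print(n,r["fov_y"],r["cx"],r["cy"]);print(r["T"])
print(observe())
E
```

```text
pics
scene 57.17862333699463 321.5107060793384 197.28158829802518
[[-0.12802175  0.84257488 -0.52314244  1.16427816]
 [ 0.99168349  0.1017317  -0.07883223  0.08012178]
 [-0.01320189 -0.52888396 -0.84859146  1.015974  ]
 [ 0.          0.          0.          1.        ]]
top 53.555143148422744 319.4978286833831 195.94296959453524
[[-0.01753118 -0.99255031  0.12056755  0.42386712]
 [-0.99969553  0.01530647 -0.0193534   0.00754247]
 [ 0.01736376 -0.12087013 -0.99251645  1.4774234 ]
 [ 0.          0.          0.          1.        ]]
{'time': 0.1, 'qpos': array([-1.40402764e+00,  3.42632068e-01,  1.52488969e+00, -3.74612284e-05,
        1.27537872e+00, -1.45989062e-01]), 'qvel': array([-0.0007039 , -0.00123371, -0.00162986, -0.00063099,  0.00015012,
        0.00052991]), 'joint_efforts': array([ 9.94116308e-04, -4.32005918e+01, -2.44696087e+01,  7.18706776e-02,
        5.25936135e-02, -3.98784800e-05]), 'tool_pos': array([ 0.16149201, -0.49918403,  0.22613644]), 'tool_rot': array([3.02298901, 1.56948802, 1.76496137]), 'contact_force': array([ 0.8620569 ,  0.50826047, -0.55413616]), 'torque': array([-0.01501562,  0.01514126,  0.01322714]), 'opening': 0.09237148751808742}
```

View pics/scene0.png

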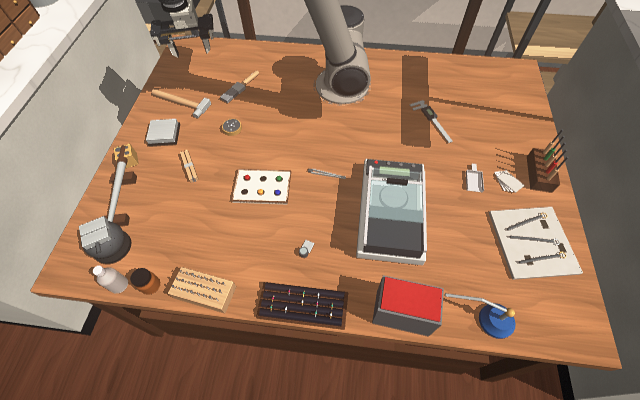

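View pics/top0.png

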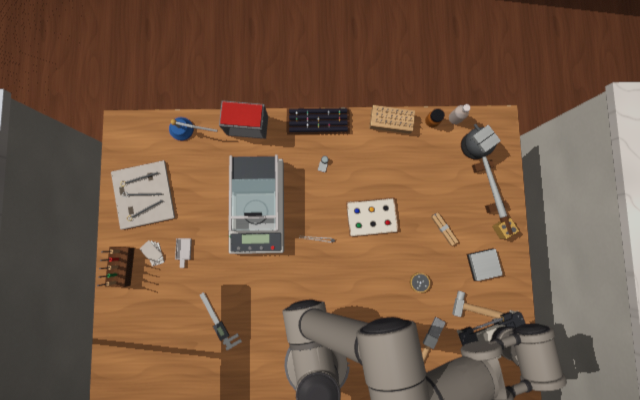

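The top view shows the balance at about px (257,205) with its panel towards the robot, the tray at about (373,217), and the red stone at about (388,222). I'll zoom in on these next.

```bash
cat > h.py <<'E'
import numpy as np, cv2
from cell import observe, cams, robot
def cam(n):
    r=cams.read_camera(n); r["f"]=200/np.tan(np.radians(r["fov_y"])/2); return r
def ray(r,u,v,z):
    d=r["T"][:3,:3]@np.array([(u-r["cx"])/r["f"],(v-r["cy"])/r["f"],1]); o=r["T"][:3,3]
    return o+d*(z-o[2])/d[2]
def proj(r,p):
    q=r["T"][:3,:3].T@(np.array(p)-r["T"][:3,3]); return np.array([r["cx"]+r["f"]*q[0]/q[2],r["cy"]+r["f"]*q[1]/q[2]])
def blob(r,lo,hi,box,n=1):
    hsv=cv2.cvtColor(r["image"],cv2.COLOR_RGB2HSV); m=cv2.inRange(hsv,np.array(lo),np.array(hi))
    k=np.zeros_like(m); x0,y0,x1,y1=box; k[y0:y1,x0:x1]=m[y0:y1,x0:x1]
    c,l,s,ce=cv2.connectedComponentsWithStats(k)
    o=sorted(range(1,c),key=lambda i:-s[i,4])[:n]
    return [(s[i].tolist(),ce[i]) for i in o]
E
python3 - <<'E'
from h import *
for n,b in (("top",(220,145,410,260)),("scene",(225,145,435,270))):
    r=cam(n); x0,y0,x1,y1=b
    im=cv2.resize(r["image"][y0:y1,x0:x1],None,fx=3.7,fy=3.7,interpolation=cv2.INTER_CUBIC)
    cv2.imwrite(f"pics/{n}1.png",im[:,:,::-1])
E
```

```text
(no output)
```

View pics/top1.png

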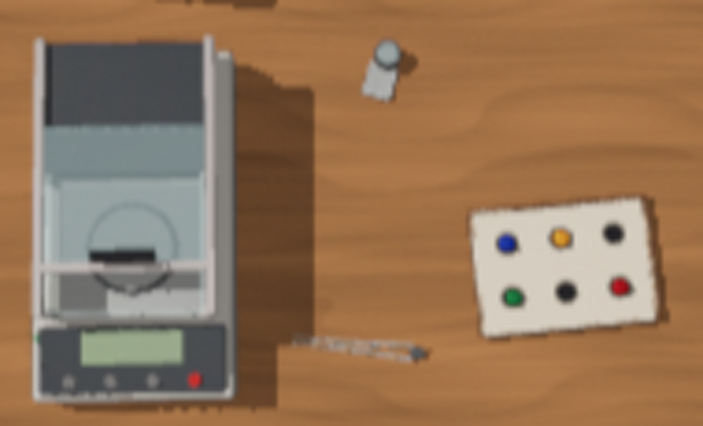

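View pics/scene1.png

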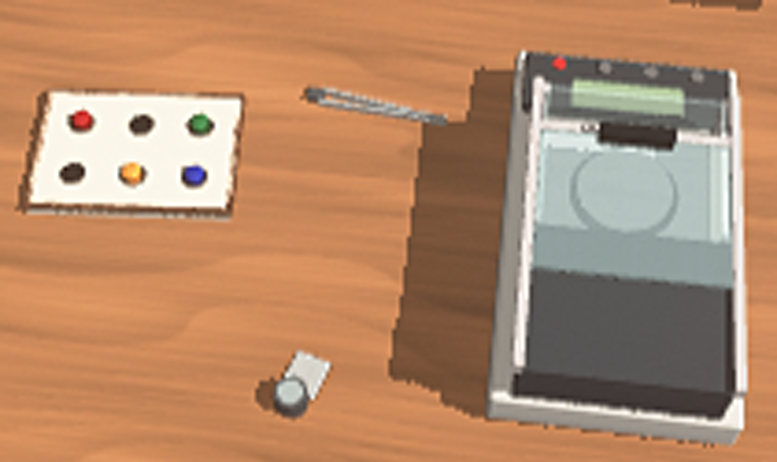

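Run:
```python
from h import *
np.set_printoptions(precision=4,suppress=True)
R={n:cam(n) for n in("top","scene")}
bx={"top":(340,195,400,240),"scene":(230,165,295,206)}
gb={"top":(240,205,265,222),"scene":(380,172,412,192)}
for n in R:
    r=R[n]
    for nm,lo,hi in (("red",(0,130,80),(6,255,255)),("red2",(172,130,80),(180,255,255)),("green",(50,100,40),(80,255,255)),("blue",(110,100,40),(130,255,255)),("amber",(15,150,120),(27,255,255))):
        for s,c in blob(r,lo,hi,bx[n]): print(n,nm,s,c,ray(r,*c,.018))
    hsv=cv2.cvtColor(r["image"],cv2.COLOR_RGB2HSV)
    x0,y0,x1,y1=bx[n]
    m=((hsv[...,1]<70)&(hsv[...,2]>170)).astype(np.uint8); k=np.zeros_like(m);k[y0:y1,x0:x1]=m[y0:y1,x0:x1]
    c,_=cv2.findContours(k,cv2.RETR_EXTERNAL,cv2.CHAIN_APPROX_NONE); c=max(c,key=cv2.contourArea)
    rect=cv2.boxPoints(cv2.minAreaRect(c)); P=np.array([ray(r,*p,.014)[:2] for p in rect]); print("tray",P,P.mean(0), np.linalg.norm(np.diff(P,axis=0),axis=1))
    hu=cv2.convexHull(c)[:,0]; ap=cv2.approxPolyDP(hu[:,None].astype(np.float32),3,True)[:,0]
    print("poly",[ray(r,*p,.014)[:2].round(4).tolist() for p in ap])
    for s,c in blob(r,(0,0,0),(180,255,55),gb[n]): print(n,"grip",s,c,ray(r,*c,.1295))
```

```text
top red [386, 223, 4, 2, 4] [387.5  223.75] [ 0.4939 -0.27    0.018 ]
top red2 [386, 221, 4, 3, 10] [387.2 222. ] [ 0.5004 -0.2692  0.018 ]
top green [357, 223, 4, 4, 13] [358.4615 224.8462] [ 0.4917 -0.1626  0.018 ]
top blue [355, 209, 4, 4, 15] [356.6 210.4] [ 0.5452 -0.1572  0.018 ]
top amber [369, 207, 5, 5, 15] [371.2667 209.    ] [ 0.5495 -0.2118  0.018 ]
tray [[ 0.5762 -0.1212]
 [ 0.5896 -0.2988]
 [ 0.4665 -0.305 ]
 [ 0.4536 -0.1292]] [ 0.5215 -0.2135] [0.1781 0.1233 0.1763]
poly [[0.586, -0.2911], [0.4669, -0.2975], [0.4588, -0.1308], [0.5736, -0.1265]]
top grip [245, 213, 17, 3, 36] [253.2778 213.9167] [0.5296 0.2074 0.1295]
scene red [244, 175, 6, 5, 24] [246.6667 177.0417] [ 0.5002 -0.2702  0.018 ]
scene green [277, 176, 4, 5, 16] [278.6875 177.75  ] [ 0.4903 -0.1636  0.018 ]
scene blue [275, 190, 5, 5, 19] [277.1579 191.8421] [ 0.5457 -0.158   0.018 ]
scene amber [258, 189, 5, 4, 15] [260.3333 190.7333] [ 0.548  -0.2132  0.018 ]
tray [[ 0.5871 -0.2958]
 [ 0.4706 -0.3227]
 [ 0.4562 -0.1346]
 [ 0.5728 -0.1173]] [ 0.5217 -0.2176] [0.1196 0.1887 0.1178]
poly [[0.4721, -0.3043], [0.4602, -0.1345], [0.5708, -0.1279], [0.5868, -0.2919]]
scene grip [387, 179, 3, 4, 6] [387.5 181. ] [0.5391 0.1819 0.1295]
```

Run:
```python
from h import *
np.set_printoptions(precision=4,suppress=True)
# tray fit
loc=np.array([[-27,-54],[-27,54],[27,0],[27,54]])/1e3
A=np.array([[.4988,-.2697],[.491,-.1631],[.5488,-.2125],[.5455,-.1576]])
c=(loc-loc.mean(0));a=A-A.mean(0)
th=np.arctan2((c[:,0]*a[:,1]-c[:,1]*a[:,0]).sum(),(c*a).sum())
R=np.array([[np.cos(th),-np.sin(th)],[np.sin(th),np.cos(th)]])
t=A.mean(0)-R@loc.mean(0); print("tray",t,th,"fit",loc@R.T+t)
for n,b in (("top",(220,150,300,260)),("scene",(352,150,432,270))):
    r=cam(n); x0,y0,x1,y1=b
    im=cv2.resize(r["image"][y0:y1,x0:x1],None,fx=5,fy=5,interpolation=cv2.INTER_CUBIC)
    for k in range(0,80,10): cv2.line(im,(k*5,0),(k*5,6),(255,0,255),1)
    for k in range(0,y1-y0,10): cv2.line(im,(0,k*5),(6,k*5),(255,0,255),1)
    cv2.imwrite(f"pics/{n}2.png",im[:,:,::-1])
```

```text
tray [ 0.522  -0.2142] 0.07253005483695886 fit [[ 0.499  -0.27  ]
 [ 0.4912 -0.1623]
 [ 0.5489 -0.2122]
 [ 0.545  -0.1584]]
```

View pics/top2.png

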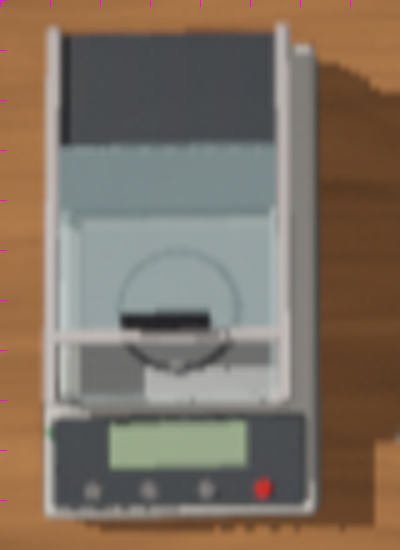

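View pics/scene2.png

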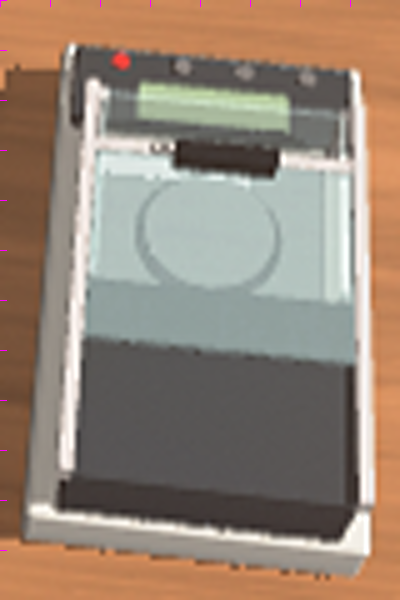

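Run:
```python
from h import *
np.set_printoptions(precision=4,suppress=True)
t=cam("top");s=cam("scene")
T=lambda u,v,z:ray(t,220+u/5,150+v/5,z)[:2]; S=lambda u,v,z:ray(s,352+u/5,150+v/5,z)[:2]
print("pan",T(180,310,.062),S(209,235,.062))
print("pan ext",T(118,310,.062),T(242,310,.062),T(180,250,.062),T(180,371,.062))
for z in(.1295,): print("grip top: ", T(120,320,z),T(210,320,z),"v",T(165,313,z),T(165,331,z))
print("grip scene",S(175,155,.1295),S(280,160,.1295),"v",S(227,143,.1295),S(227,177,.1295),S(227,177,.1115))
print("railR",T(282,27,.113),T(284,400,.113),S(93,85,.113),S(67,470,.113))
print("railL",T(53,30,.113),T(52,400,.113),S(357,150,.113),S(368,500,.113))
print("base front",T(45,513,.0),T(310,510,.0))
```

```text
pan [0.5416 0.2077] [0.5487 0.2107]
pan ext [0.5423 0.2518] [0.5408 0.1635] [0.5847 0.2078] [0.498  0.2076]
grip top:  [0.5298 0.2388] [0.5288 0.1778] v [0.5341 0.2083] [0.5218 0.2083]
grip scene [0.5393 0.1804] [0.5356 0.2411] v [0.5272 0.2103] [0.5512 0.2108] [0.5388 0.2134]
railR [0.7351 0.1295] [0.4743 0.1293] [0.4817 0.131 ] [0.7399 0.132 ]
railL [0.7351 0.2894] [0.477  0.2877] [0.5112 0.2893] [0.7378 0.2913]
base front [0.3986 0.3152] [0.3973 0.1206]
```

```bash
cat >> h.py <<'E'
from scipy.spatial.transform import Rotation as Ro
np.set_printoptions(precision=3,suppress=True)
def pose():
    o=observe(); return np.array(o["tool_pos"]),Ro.from_euler("xyz",o["tool_rot"])
def down(psi):  # tool x down, tool z horizontal at angle psi
    z=np.array([np.cos(psi),np.sin(psi),0]); x=np.array([0,0,-1.]); y=np.cross(z,x)
    return Ro.from_matrix(np.stack([x,y,z],1))
def go(p,psi=None):
    p0,R0=pose(); R1=R0 if psi is None else down(psi)
    sh=R0.inv().apply(np.array(p)-p0)*100; rv=np.degrees((R0.inv()*R1).as_rotvec())
    print("turn",rv,"shift cm",sh,"rows",max(np.linalg.norm(sh)/5,np.linalg.norm(rv)/8.59))
def st():
    o=observe();p,R=pose(); print("t",o["time"],"p",p*1e3,"x",R.as_matrix()[:,0],"z",R.as_matrix()[:,2],"F",o["contact_force"],"op",o["opening"]*1e3,"q",o["qpos"])
E
python3 - <<'E'
from h import *
st()
p0,R0=pose()
for k in (0,np.pi/2,-np.pi/2,np.pi): print(k);go([.5,-.27,.22],k)
E
```

```text
t 0.5 p [ 161.587 -499.531  226.71 ] x [ 0. -0. -1.] z [ 0.308 -0.951  0.   ] F [ 0.04  -0.363 -0.032] op 91.64052994094949 q [-1.404  0.342  1.524  0.     1.275 -0.146]
0
turn [-72.079   0.002   0.001] shift cm [  0.671  39.262 -11.426] rows 8.391063879803147
1.5707963267948966
turn [-162.079    0.001    0.003] shift cm [  0.671  39.262 -11.426] rows 18.868363061413486
-1.5707963267948966
turn [17.921  0.002 -0.001] shift cm [  0.671  39.262 -11.426] rows 8.179304469540833
3.141592653589793
turn [107.921   0.001  -0.003] shift cm [  0.671  39.262 -11.426] rows 12.563534496421681
```

jog_arm:
  plan: [-8, 0, 0, 0, 4.5, -1.3, -0.1, -16, 0, 0, 0, 9, -2.6, -0.1, -24, 0, 0, 0, 13.5, -3.9, -0.1, -32, 0, 0, 0, 18, -5.2, -0.1, -40, 0, 0, 0, 22.5, -6.5, -0.1, -48, 0, 0, 0, 27, -7.8, -0.1, -56, 0, 0, 0, 31.5, -9.2, -0.1, -64, 0, 0, 0, 35.5, -10.4, -0.1, -72.08, 0, 0, 0.5, 39.3, -11.4, -0.1, -72.08, 0, 0, 0.5, 39.3, -11.4, -0.1]
  newtons: 5

```text
time: 1.5
tool_pos: [0.5034, -0.267, 0.2208]
tool_rot: [1.262, 1.569, 1.27]
contact_force: [-0.7, 0.4, -0.3]
opening: 0.0412
```

Run:
```python
from h import *
st()
go([.531,.2098,.20],0)
```

```text
t 1.5 p [ 503.352 -267.018  220.84 ] x [ 0.     0.001 -1.   ] z [1.    0.008 0.   ] F [-0.698  0.373 -0.275] op 41.222647892866725 q [-0.623  0.429  1.407  0.001  1.306 -0.631]
turn [ 0.463  0.024 -0.077] shift cm [ 2.149 47.655  3.149] rows 9.561462057804345
```

jog_arm:
  plan: [0, 0, 0, 0.2, 5, 0.3, -0.1, 0, 0, 0, 0.4, 10, 0.6, -0.1, 0, 0, 0, 0.6, 15, 0.9, -0.1, 0, 0, 0, 0.8, 19.8, 1.2, -0.1, 0, 0, 0, 1, 24.6, 1.6, -0.1, 0, 0, 0, 1.2, 29.4, 1.9, -0.1, 0, 0, 0, 1.4, 34.2, 2.2, -0.1, 0, 0, 0, 1.6, 39, 2.5, -0.1, 0, 0, 0, 1.8, 43.5, 2.8, -0.1, 0, 0, 0, 2, 47.6, 3.1, -0.1]

```text
time: 2.5
tool_pos: [0.5312, 0.2072, 0.2018]
tool_rot: [-0.824, 1.57, -0.825]
contact_force: [0.2, 0.5, 0.2]
opening: 0.0412
```

jog_arm:
  plan: [0, 0, 0, 0, 0, 0, -0.1, 0, 0, 0, 0, 0, 0, -0.1]

```text
time: 2.7
tool_pos: [0.5311, 0.2058, 0.2014]
tool_rot: [-2.154, 1.57, -2.154]
contact_force: [0.2, -0.6, 0.0]
opening: 0.0417
```

Run:
```python
from h import *
st()
go([.531,.2098,.118],0)
r=cam("scene"); im=cv2.resize(r["image"][110:270,340:460],None,fx=4,fy=4,interpolation=cv2.INTER_CUBIC)
cv2.imwrite("pics/s3.png",im[:,:,::-1])
```

```text
t 2.7 p [531.125 205.768 201.435] x [-0.001 -0.001 -1.   ] z [ 1.     0.001 -0.001] F [ 0.173 -0.613  0.028] op 41.671524868220956 q [ 0.235  0.444  1.438 -0.001  1.26   0.235]
turn [ 0.037 -0.032  0.049] shift cm [ 8.343  0.41  -0.008] rows 1.6706561581752104
```

View pics/s3.png

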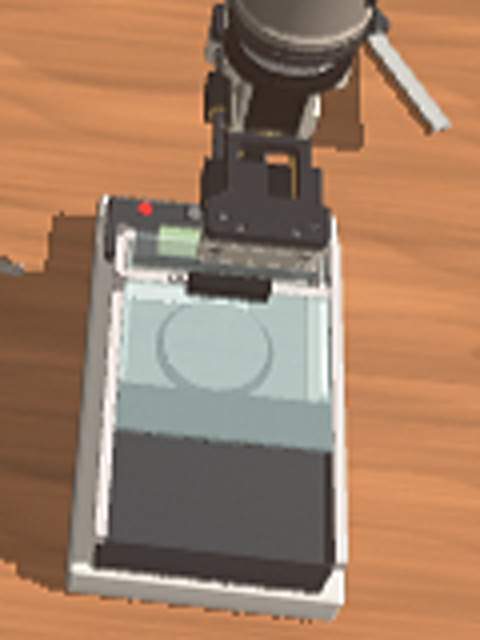

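The gripper hovers just above the bar, which shows at crop px (230,287). Next I descend and close on it.

jog_arm:
  plan: [0, 0, 0, 3, 0.4, 0, -0.1, 0, 0, 0, 5.5, 0.4, 0, -0.1, 0, 0, 0, 7.2, 0.4, 0, -0.1, 0, 0, 0, 8.3, 0.4, 0, -0.1, 0, 0, 0, 8.3, 0.4, 0, -0.1]

```text
time: 3.25
tool_pos: [0.5309, 0.2083, 0.1176]
tool_rot: [-2.794, 1.568, -2.796]
contact_force: [-0.6, -0.3, -1.0]
opening: 0.0417
```

jog_arm:
  plan: [0, 0, 0, 0, 0, 0, -0.8, 0, 0, 0, 0, 0, 0, -0.9, 0, 0, 0, 0, 0, 0, -1, 0, 0, 0, 0, 0, 0, -1, 0, 0, 0, 0, 0, 0, -1]
  newtons: 5

```text
time: 3.75
tool_pos: [0.5316, 0.21, 0.1192]
tool_rot: [0.06, 1.57, 0.06]
contact_force: [-0.1, -0.8, 2.1]
opening: 0.0119
```

Run:
```python
from h import *
st()
```

```text
t 3.75 p [531.638 209.969 119.237] x [ 0.001  0.    -1.   ] z [1.    0.    0.001] F [-0.077 -0.813  2.119] op 11.94295276964291 q [ 0.242  0.529  1.542 -0.     1.07   0.242]
```

jog_arm:
  plan: [0, 0, 0, 0, 0, 1, -1, 0, 0, 0, 0, 0, 2.5, -1, 0, 0, 0, 0, 0, 4, -1, 0, 0, 0, 0, 0, 5.5, -1, 0, 0, 0, 0, 0, 7, -1, 0, 0, 0, 0, 0, 7.8, -1, 0, 0, 0, 0, 0, 7.9, -1, 0, 0, 0, 0, 0, 7.9, -1]

```text
time: 4.55
tool_pos: [0.6115, 0.2099, 0.1192]
tool_rot: [0.127, 1.569, 0.127]
contact_force: [0.7, 0.8, 5.1]
opening: 0.0122
```

jog_arm:
  plan: [0, 0, 0, 0, 0, 0.2, -1, 0, 0, 0, 0, 0, 0.4, -1, 0, 0, 0, 0, 0, 0.5, -1]

```text
time: 4.85
tool_pos: [0.6141, 0.2099, 0.119]
tool_rot: [-3.021, 1.568, -3.021]
contact_force: [-7.1, -0.9, 8.6]
opening: 0.0122
```

Run:
```python
from h import *
st()
r=cam("top"); im=cv2.resize(r["image"][140:260,220:310],None,fx=5,fy=5,interpolation=cv2.INTER_CUBIC)
cv2.imwrite("pics/t4.png",im[:,:,::-1])
```

```text
t 4.85 p [614.126 209.935 119.028] x [-0.003 -0.    -1.   ] z [ 1.     0.    -0.003] F [-7.125 -0.878  8.647] op 12.191020258952276 q [0.211 0.661 1.294 0.    1.19  0.211]
```

View pics/t4.png

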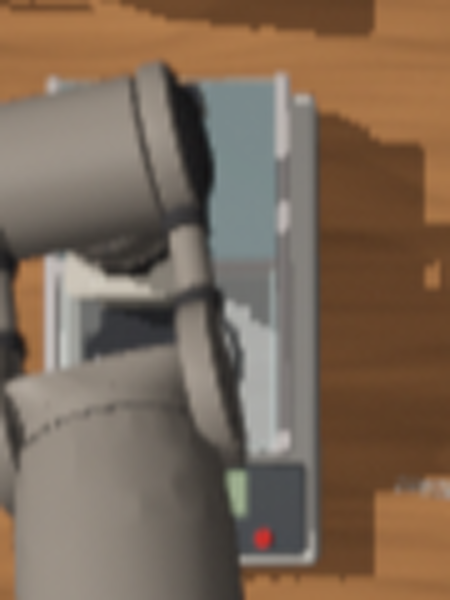

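Fx of -7 N shows the door has reached its back stop, and the picture shows the chamber clear. So the bar at x≈0.614 puts the pan middle at about (0.544, 0.210). I'll release and go to the stone.

jog_arm:
  plan: [0, 0, 0, 0, 0, -0.2, -0.3, 0, 0, 0, 0, 0, -0.2, -0.1, 0, 0, 0, 0, 0, -0.2, -0.1, 0, 0, 0, 0, 0, -0.2, -0.1, 0, 0, 0, -3, 0, -0.2, -0.1, 0, 0, 0, -7, 0, -0.2, -0.1, 0, 0, 0, -10, 0, -0.2, -0.1, 0, 0, 0, -10, 0, -0.2, -0.1]

```text
time: 5.7
tool_pos: [0.6156, 0.2104, 0.224]
tool_rot: [0.207, 1.561, 0.208]
contact_force: [-0.2, 0.4, -0.3]
opening: 0.0418
```

Run:
```python
from h import *
st()
go([.499,-.27,.13],-np.pi/2)
r=cam("top");cv2.imwrite("pics/t5.png",cv2.resize(r["image"][140:260,220:420],None,fx=4,fy=4)[:,:,::-1])
```

```text
t 5.7 p [615.618 210.358 224.043] x [ 0.009  0.002 -1.   ] z [1.    0.    0.009] F [-0.247  0.445 -0.27 ] op 41.84232340576474 q [ 0.212  0.575  1.153 -0.     1.404  0.212]
turn [90.002  0.332 -0.509] shift cm [  9.2   -48.053 -11.751] rows 10.4778022541743
```

View pics/t5.png

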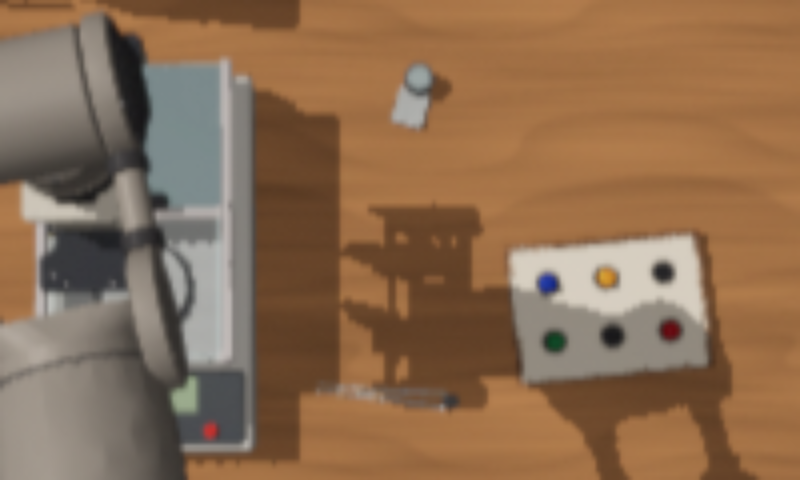

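jog_arm:
  plan: [8.5, 0, 0, 0, -4.8, -1.1, -0.15, 17, 0, 0, 0, -9.6, -2.2, -0.15, 25.5, 0, 0, 0, -14.4, -3.3, -0.15, 34, 0, 0, 0, -19.2, -4.5, -0.15, 42.5, 0, 0, 0, -24, -5.6, -0.15, 51, 0, 0, 0, -28.8, -6.8, -0.15, 59.5, 0, 0, 0, -33.6, -8, -0.15, 68, 0, 0, 0, -38.4, -9.2, -0.15, 76.5, 0, 0, 1, -43.2, -10.4, -0.15, 85, 0, 0, 2, -48, -11.7, -0.15]

```text
time: 6.75
tool_pos: [0.4955, -0.2705, 0.1974]
tool_rot: [-2.297, 1.569, 2.497]
contact_force: [0.9, -0.4, -1.0]
opening: 0.0386
```

jog_arm:
  plan: [5, 0, 0, 3, 0, 0, -0.15, 5, 0, 0, 5, 0, 0, -0.15, 5, 0, 0, 5, 0, 0, -0.15, 5, 0, 0, 5, 0, 0, -0.15]

```text
time: 7.15
tool_pos: [0.4964, -0.2687, 0.1483]
tool_rot: [-2.158, 1.569, 2.555]
contact_force: [0.7, 0.5, 0.5]
opening: 0.0393
```

Run:
```python
from h import *
st()
go([.499,-.27,.05],-np.pi/2)
for n,b in (("top",(340,190,410,250)),("scene",(200,130,320,220))):
    r=cam(n); x0,y0,x1,y1=b
    cv2.imwrite(f"pics/{n}6.png",cv2.resize(r["image"][y0:y1,x0:x1],None,fx=6,fy=6)[:,:,::-1])
```

```text
t 7.15 p [ 496.424 -268.676  148.321] x [-0.002  0.001 -1.   ] z [ 0.    -1.    -0.001] F [0.672 0.452 0.502] op 39.25072923268814 q [-0.632  0.486  1.526 -0.     1.132  0.939]
turn [ 0.027 -0.06   0.09 ] shift cm [9.832 0.273 0.143] rows 1.9672712533479548
```

View pics/scene6.png

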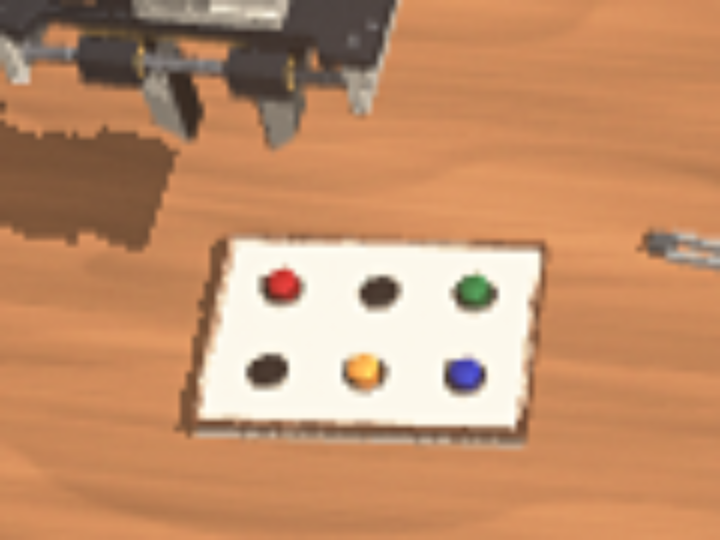

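The gripper is above the tray, with the fingertips at crop px (170-285,140) and the red stone at (283,285). I'll descend to just above the stone.

jog_arm:
  plan: [0, 0, 0, 4, 0.25, 0.13, -0.15, 0, 0, 0, 8, 0.25, 0.13, -0.15, 0, 0, 0, 10.5, 0.25, 0.13, -0.15, 0, 0, 0, 11.3, 0.25, 0.13, -0.15, 0, 0, 0, 11.3, 0.25, 0.13, -0.15, 0, 0, 0, 11.3, 0.25, 0.13, -0.15]

```text
time: 7.85
tool_pos: [0.5004, -0.2709, 0.0377]
tool_rot: [0.918, 1.568, -0.653]
contact_force: [0.7, -0.3, 1.0]
opening: 0.0387
```

Run:
```python
from h import *
st()
go([.499,-.27,.016],-np.pi/2)
for n,b in (("top",(340,190,410,250)),("scene",(215,130,315,220))):
    r=cam(n); x0,y0,x1,y1=b
    cv2.imwrite(f"pics/{n}7.png",cv2.resize(r["image"][y0:y1,x0:x1],None,fx=6,fy=6,interpolation=cv2.INTER_CUBIC)[:,:,::-1])
```

```text
t 7.85 p [ 500.408 -270.9     37.73 ] x [ 0.003 -0.002 -1.   ] z [ 0.    -1.     0.002] F [ 0.726 -0.297  1.04 ] op 38.676152526851084 q [-0.631  0.63   1.625 -0.     0.883  0.94 ]
turn [ 0.026  0.11  -0.144] shift cm [ 2.173 -0.146 -0.094] rows 0.43589156705806176
```

View pics/scene7.png

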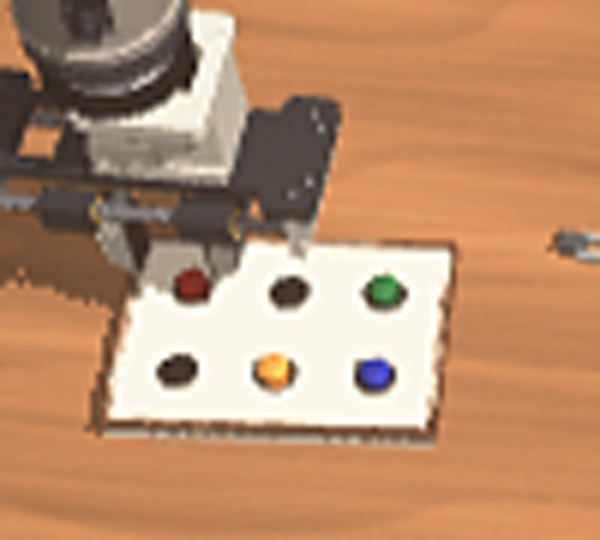

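View pics/top7.png

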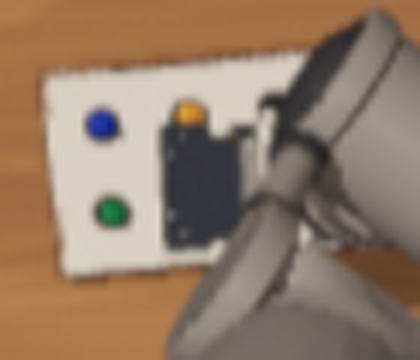

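```bash
cat >> h.py <<'E'
def avg(n=6):
    P=[]
    for i in range(n):
        r=cams.read_camera("top"); P.append(observe()["tool_pos"])
    P=np.array(P); print("avg",P.mean(0)*1e3,"std",P.std(0)*1e3); return P.mean(0)
E
python3 - <<'E'
from h import *
avg()
s=cam("scene"); print(proj(s,[.499,-.27,.022]),proj(s,[.499,-.27,.038]))
E
```

```text
avg [ 499.744 -270.66    37.025] std [0.267 0.161 0.433]
[246.579 176.069] [245.671 173.254]
```

jog_arm:
  plan: [0, 0, 0, 0.8, 0, 0, -0.15, 0, 0, 0, 1.5, 0, 0, -0.15, 0, 0, 0, 2.1, 0, 0, -0.15, 0, 0, 0, 2.1, 0, 0, -0.15, 0, 0, 0, 2.1, 0, 0, -0.15]
  newtons: 4

```text
time: 8.8
tool_pos: [0.499, -0.2702, 0.0144]
tool_rot: [-2.095, 1.57, 2.618]
contact_force: [0.1, -0.5, -0.2]
opening: 0.039
```

Run:
```python
from h import *
avg(4);st()
```

```text
avg [ 499.094 -270.232   14.537] std [0.031 0.035 0.092]
t 9.0 p [ 499.143 -270.261   14.663] x [-0.  0. -1.] z [ 0. -1. -0.] F [-0.316 -0.106 -0.394] op 39.12643688619044 q [-0.631  0.664  1.641 -0.     0.837  0.94 ]
```

jog_arm:
  plan: [0, 0, 0, -0.1, 0, 0, -0.15, 0, 0, 0, -0.1, 0, 0, -0.4, 0, 0, 0, -0.1, 0, 0, -0.7, 0, 0, 0, -0.1, 0, 0, -0.8, 0, 0, 0, -0.1, 0, 0, -0.9, 0, 0, 0, -0.1, 0, 0, -1, 0, 0, 0, -0.1, 0, 0, -1]
  newtons: 5

```text
time: 9.7
tool_pos: [0.4992, -0.2703, 0.016]
tool_rot: [0.426, 1.571, -1.145]
contact_force: [0.4, -0.8, 0.2]
opening: 0.0171
```

Run:
```python
from h import *
avg(6);st()
```

```text
avg [ 499.247 -270.319   15.974] std [0.012 0.012 0.01 ]
t 10.0 p [ 499.237 -270.327   15.969] x [ 0. -0. -1.] z [ 0. -1.  0.] F [-0.297  0.47   0.068] op 17.325542116942096 q [-0.631  0.662  1.64  -0.     0.839  0.94 ]
```

jog_arm:
  plan: [0, 0, 0, -0.3, 0, 0, -1, 0, 0, 0, -0.8, 0, 0, -1, 0, 0, 0, -1.8, 0, 0, -1, 0, 0, 0, -3.5, 0, 0, -1, 0, 0, 0, -6, 0, 0, -1, 0, 0, 0, -9, 0, 0, -1, 0, 0, 0, -12, 0, 0, -1, 0, 0, 0, -15, 0, 0, -1, 0, 0, 0, -15, 0, 0, -1, 0, 0, 0, -15, 0, 0, -1]

```text
time: 11.0
tool_pos: [0.4994, -0.2704, 0.1671]
tool_rot: [0.905, 1.569, -0.666]
contact_force: [0.6, -0.1, -0.4]
opening: 0.0175
```

Run:
```python
from h import *
st()
go([.544,.210,.19],-np.pi/2)
for n,b in (("scene",(200,100,320,220)),):
    r=cam(n); x0,y0,x1,y1=b
    cv2.imwrite(f"pics/{n}8.png",cv2.resize(r["image"][y0:y1,x0:x1],None,fx=5,fy=5,interpolation=cv2.INTER_CUBIC)[:,:,::-1])
```

```text
t 11.0 p [ 499.403 -270.43   167.093] x [ 0.002 -0.001 -1.   ] z [ 0.    -1.     0.001] F [ 0.56  -0.141 -0.408] op 17.528109985963866 q [-0.631  0.471  1.495 -0.     1.174  0.94 ]
turn [ 0.003  0.076 -0.097] shift cm [ -2.347   4.466 -48.04 ] rows 9.660783845742952
```

View pics/scene8.png

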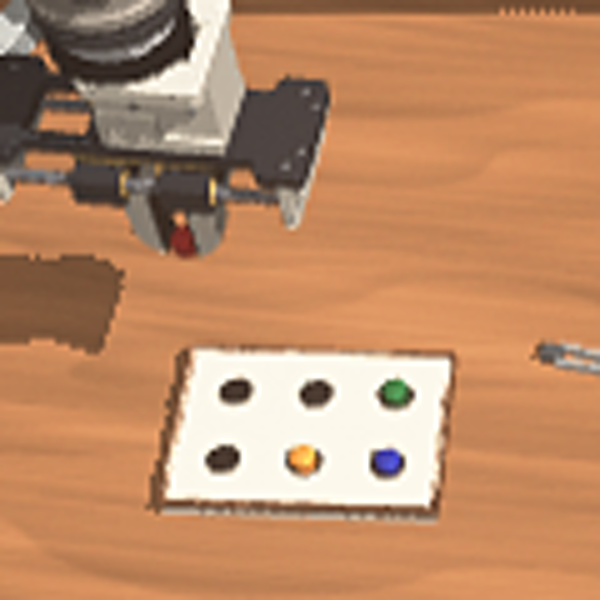

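The red stone is held at crop px (183,242) and the other three are in their pockets. The gripper's side tab, at about (290,222), hangs low, so I'll check its height before going in.

Run:
```python
from h import *
s=cam("scene")
for z in (.20,.215,.233,.25): print(z, ray(s,200+290/5,100+224/5,z), proj(s,[.5,-.175,z]))
print(proj(s,[.4994,-.2704,.167]))
```

```text
0.2 [ 0.506 -0.2    0.2  ] [267.093 143.931]
0.215 [ 0.518 -0.195  0.215] [266.362 140.503]
0.233 [ 0.533 -0.189  0.233] [265.462 136.278]
0.25 [ 0.547 -0.183  0.25 ] [264.586 132.17 ]
[237.363 148.101]
```

jog_arm:
  plan: [0, 0, 0, -0.5, 0.2, -2.5, -1, 0, 0, 0, -1.2, 0.7, -7, -1, 0, 0, 0, -1.8, 1.1, -12, -1, 0, 0, 0, -2.3, 1.6, -17, -1, 0, 0, 0, -2.3, 2, -22, -1, 0, 0, 0, -2.3, 2.5, -27, -1, 0, 0, 0, -2.3, 3, -32, -1, 0, 0, 0, -2.3, 3.5, -37, -1, 0, 0, 0, -2.3, 4, -42, -1, 0, 0, 0, -2.3, 4.4, -46, -1]

```text
time: 12.1
tool_pos: [0.5424, 0.1922, 0.1876]
tool_rot: [-1.404, 1.568, -2.974]
contact_force: [0.8, -0.4, -0.3]
opening: 0.017
```

jog_arm:
  plan: [0, 0, 0, 0, 0.1, -1.2, -1, 0, 0, 0, 0, 0.1, -2, -1, 0, 0, 0, 0, 0.1, -2, -1, 0, 0, 0, 0, 0.1, -2, -1]

```text
time: 12.5
tool_pos: [0.5441, 0.2083, 0.1886]
tool_rot: [-0.853, 1.57, -2.425]
contact_force: [-0.0, -0.1, -1.0]
opening: 0.0172
```

Run:
```python
from h import *
avg(4);st()
go([.5442,.210,.09],-np.pi/2)
for n,b in (("scene",(330,80,450,220)),):
    r=cam(n); x0,y0,x1,y1=b
    cv2.imwrite(f"pics/{n}9.png",cv2.resize(r["image"][y0:y1,x0:x1],None,fx=4,fy=4,interpolation=cv2.INTER_CUBIC)[:,:,::-1])
```

```text
avg [544.365 208.291 188.942] std [0.051 0.135 0.112]
t 12.7 p [544.429 208.499 189.065] x [ 0. -0. -1.] z [-0.002 -1.     0.   ] F [ 0.487 -0.711  0.061] op 17.248164990907412 q [ 0.234  0.478  1.417 -0.     1.246  1.807]
turn [-0.095  0.012 -0.008] shift cm [ 9.907 -0.025 -0.152] rows 1.9815415785906676
```

View pics/scene9.png

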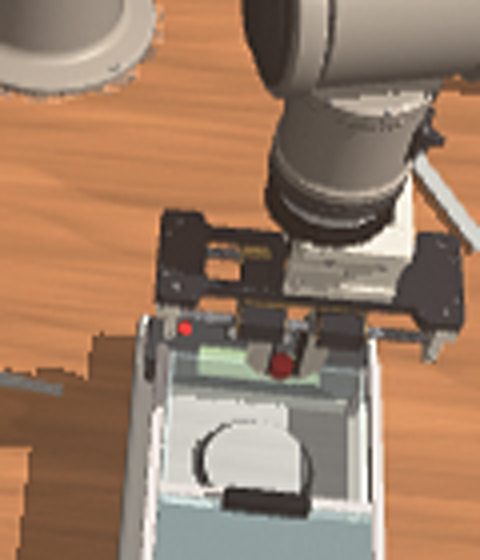

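jog_arm:
  plan: [0, 0, 0, 1.5, 0, -0.15, -1, 0, 0, 0, 4, 0, -0.15, -1, 0, 0, 0, 6.5, 0, -0.15, -1, 0, 0, 0, 8.5, 0, -0.15, -1, 0, 0, 0, 9.6, 0, -0.15, -1, 0, 0, 0, 10.2, 0, -0.15, -1, 0, 0, 0, 10.7, 0, -0.15, -1, 0, 0, 0, 11, 0, -0.15, -1, 0, 0, 0, 11, 0, -0.15, -1, 0, 0, 0, 11, 0, -0.15, -1]

```text
time: 13.75
tool_pos: [0.5446, 0.2113, 0.0795]
tool_rot: [1.712, 1.57, 0.141]
contact_force: [-0.5, 0.7, -0.1]
opening: 0.0172
```

Run:
```python
from h import *
avg(6);st()
for n,b in (("scene",(350,110,440,220)),):
    r=cam(n); x0,y0,x1,y1=b
    cv2.imwrite(f"pics/{n}10.png",cv2.resize(r["image"][y0:y1,x0:x1],None,fx=5,fy=5,interpolation=cv2.INTER_CUBIC)[:,:,::-1])
```

```text
avg [544.447 211.263  79.349] std [0.103 0.035 0.132]
t 14.05 p [544.298 211.211  79.155] x [ 0. -0. -1.] z [ 0. -1.  0.] F [-0.099  0.725  0.042] op 17.568651980595156 q [ 0.239  0.597  1.545 -0.     0.999  1.81 ]
```

View pics/scene10.png

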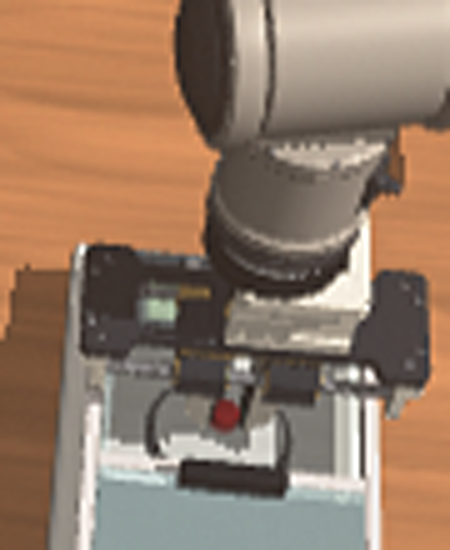

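jog_arm:
  plan: [0, 0, 0, 0.4, 0, 0, -1, 0, 0, 0, 0.8, 0, 0, -1, 0, 0, 0, 1.05, 0, 0, -1, 0, 0, 0, 1.1, 0, 0, -1, 0, 0, 0, 1.1, 0, 0, -1, 0, 0, 0, 1.1, 0, 0, -1, 0, 0, 0, 1.1, 0, 0, -1]

```text
time: 14.8
tool_pos: [0.5443, 0.2112, 0.068]
tool_rot: [1.381, 1.571, -0.19]
contact_force: [-0.0, 0.5, 0.3]
opening: 0.0176
```

Run:
```python
from h import *
avg(8);st()
```

```text
avg [544.272 211.2    68.014] std [0.031 0.016 0.044]
t 15.2 p [544.246 211.172  67.952] x [ 0. -0. -1.] z [-0. -1.  0.] F [-0.106 -0.216  0.071] op 17.505405668552065 q [ 0.239  0.611  1.555 -0.     0.975  1.81 ]
```

jog_arm:
  plan: [0, 0, 0, 0.05, 0, 0, -1, 0, 0, 0, 0.1, 0, 0, -1, 0, 0, 0, 0.15, 0, 0, -1, 0, 0, 0, 0.2, 0, 0, -1, 0, 0, 0, 0.25, 0, 0, -1, 0, 0, 0, 0.25, 0, 0, -1, 0, 0, 0, 0.25, 0, 0, -1]

```text
time: 15.9
tool_pos: [0.5442, 0.2112, 0.0654]
tool_rot: [-0.022, 1.571, -1.593]
contact_force: [-0.8, -0.5, -0.1]
opening: 0.0171
```

Run:
```python
from h import *
avg(4);st()
```

```text
avg [544.22  211.192  65.435] std [0.009 0.007 0.015]
t 16.1 p [544.218 211.197  65.448] x [ 0. -0. -1.] z [ 0. -1.  0.] F [ 0.435 -0.787 -0.897] op 17.181332033780837 q [ 0.239  0.615  1.557 -0.     0.97   1.81 ]
```

jog_arm:
  plan: [0, 0, 0, 0, 0, 0, -0.58, 0, 0, 0, 0, 0, 0, -0.54, 0, 0, 0, 0, 0, 0, -0.5, 0, 0, 0, 0, 0, 0, -0.4, 0, 0, 0, 0, 0, 0, -0.25, 0, 0, 0, 0, 0, 0, -0.15, 0, 0, 0, 0, 0, 0, -0.15, 0, 0, 0, 0, 0, 0, -0.15]

```text
time: 16.9
tool_pos: [0.5442, 0.2112, 0.0654]
tool_rot: [0.2, 1.571, -1.371]
contact_force: [-0.7, -0.1, 0.4]
opening: 0.0388
```

Run:
```python
from h import *
st()
for n,b in (("scene",(350,110,440,220)),):
    r=cam(n); x0,y0,x1,y1=b
    cv2.imwrite(f"pics/{n}11.png",cv2.resize(r["image"][y0:y1,x0:x1],None,fx=5,fy=5,interpolation=cv2.INTER_CUBIC)[:,:,::-1])
```

```text
t 16.9 p [544.217 211.198  65.419] x [ 0. -0. -1.] z [ 0. -1.  0.] F [-0.651 -0.102  0.354] op 38.76135223198693 q [ 0.239  0.615  1.557 -0.     0.97   1.81 ]
```

View pics/scene11.png

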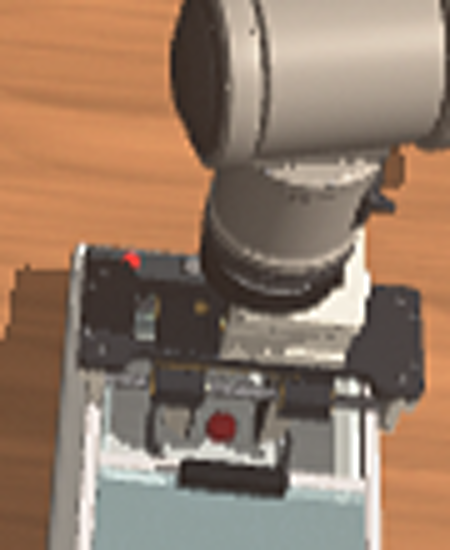

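The stone is at crop px (221,428), clear of both opened fingers. I'll rise straight up and check.

jog_arm:
  plan: [0, 0, 0, -0.5, 0, 0, -0.15, 0, 0, 0, -1.5, 0, 0, -0.15, 0, 0, 0, -3.5, 0, 0, -0.15, 0, 0, 0, -7, 0, 0, -0.15, 0, 0, 0, -11, 0, 0, -0.15, 0, 0, 0, -14, 0, 0, -0.15, 0, 0, 0, -14, 0, 0, -0.15, 0, 0, 0, -14, 0, 0, -0.15]

```text
time: 17.75
tool_pos: [0.5444, 0.2113, 0.2066]
tool_rot: [1.768, 1.569, 0.197]
contact_force: [0.3, 0.1, -0.1]
opening: 0.0389
```

Run:
```python
from h import *
st()
go([.6145,.2100,.205],0)
r=cam("scene"); x0,y0,x1,y1=(350,110,440,220)
cv2.imwrite(f"pics/scene12.png",cv2.resize(r["image"][y0:y1,x0:x1],None,fx=5,fy=5,interpolation=cv2.INTER_CUBIC)[:,:,::-1])
for l,h in (((0,130,60),(6,255,255)),((172,130,60),(180,255,255))):
    for s,c in blob(r,l,h,(378,185,412,205)): print(s,c,ray(r,*c,.069))
```

```text
t 17.75 p [544.372 211.258 206.57 ] x [ 0.002  0.    -1.   ] z [ 0. -1. -0.] F [ 0.306  0.089 -0.073] op 38.940026139418435 q [ 0.239  0.465  1.39  -0.     1.285  1.81 ]
turn [-89.997   0.073  -0.11 ] shift cm [0.171 7.012 0.126] rows 10.476944769173567
[392, 193, 5, 5, 22] [393.909 194.909] [0.546 0.21  0.069]
```

View pics/scene12.png

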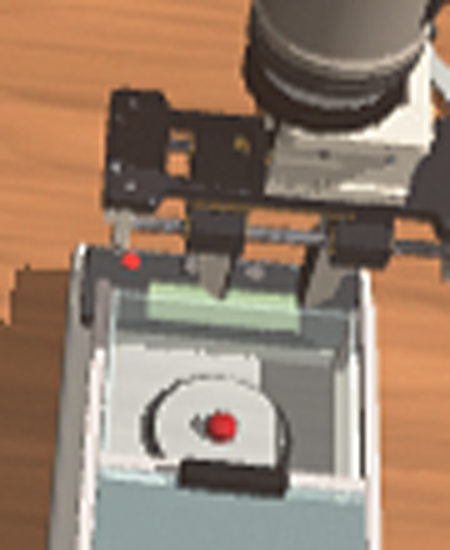

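The stone lies upright near the pan's middle, at about (0.546, 0.210), and the door is still open. Next I turn the gripper and take the bar for closing.

jog_arm:
  plan: [-8.5, 0, 0, 0, 1, 0, -0.1, -17, 0, 0, 0, 2, 0, -0.1, -25.5, 0, 0, 0, 3, 0, -0.1, -34, 0, 0, 0, 4, 0, -0.1, -42.5, 0, 0, 0, 5, 0, -0.1, -51, 0, 0, 0, 6, 0, -0.1, -59.5, 0, 0, 0, 7, 0, -0.1, -68, 0, 0, 0, 7, 0, -0.1, -76.5, 0, 0, 0, 7, 0, -0.1, -85, 0, 0, 0, 7, 0, -0.1]

```text
time: 18.8
tool_pos: [0.6135, 0.211, 0.2033]
tool_rot: [-2.83, 1.567, -2.911]
contact_force: [0.2, -0.8, 0.5]
opening: 0.0412
```

jog_arm:
  plan: [-5, 0, 0, 0, 0, 0, -0.1, -5, 0, 0, 0, 0, 0, -0.1, -5, 0, 0, 0, 0, 0, -0.1, -5, 0, 0, 0, 0, 0, -0.1]

```text
time: 19.2
tool_pos: [0.614, 0.2112, 0.2048]
tool_rot: [-2.866, 1.57, -2.868]
contact_force: [-0.0, -0.6, -0.3]
opening: 0.0416
```

Run:
```python
from h import *
avg(4);st()
go([.6145,.2100,.119],0)
```

```text
avg [614.134 211.184 205.175] std [0.051 0.011 0.14 ]
t 19.4 p [614.184 211.187 205.334] x [-0. -0. -1.] z [ 1.    -0.001 -0.   ] F [-0.257 -0.417  1.11 ] op 40.97027758547989 q [ 0.213  0.591  1.177 -0.     1.374  0.214]
turn [-0.035 -0.007  0.007] shift cm [ 8.633 -0.118  0.033] rows 1.726853274931349
```

jog_arm:
  plan: [0, 0, 0, 2, -0.1, 0, -0.1, 0, 0, 0, 4.5, -0.1, 0, -0.1, 0, 0, 0, 6.8, -0.1, 0, -0.1, 0, 0, 0, 8.2, -0.1, 0, -0.1, 0, 0, 0, 8.6, -0.1, 0, -0.1, 0, 0, 0, 8.6, -0.1, 0, -0.1, 0, 0, 0, 8.6, -0.1, 0, -0.1]

```text
time: 20.1
tool_pos: [0.6149, 0.2104, 0.1207]
tool_rot: [0.176, 1.569, 0.176]
contact_force: [1.2, 0.5, 0.7]
opening: 0.0413
```

jog_arm:
  plan: [0, 0, 0, 0, 0, 0, -0.5, 0, 0, 0, 0, 0, 0, -0.7, 0, 0, 0, 0, 0, 0, -0.9, 0, 0, 0, 0, 0, 0, -1, 0, 0, 0, 0, 0, 0, -1]
  newtons: 5

```text
time: 20.6
tool_pos: [0.6141, 0.2102, 0.1196]
tool_rot: [-2.563, 1.571, -2.563]
contact_force: [-1.9, 0.3, 1.7]
opening: 0.0116
```

Run:
```python
from h import *
avg(3);st()
```

```text
avg [614.082 210.193 119.628] std [0.018 0.015 0.008]
t 20.75 p [614.107 210.179 119.637] x [-0. -0. -1.] z [ 1.  0. -0.] F [-1.959 -0.496  1.464] op 11.837092559123546 q [ 0.212  0.659  1.295 -0.     1.187  0.212]
```

jog_arm:
  plan: [0, 0, 0, 0, 0, -0.5, -1, 0, 0, 0, 0, 0, -1.5, -1, 0, 0, 0, 0, 0, -2.7, -1, 0, 0, 0, 0, 0, -4, -1, 0, 0, 0, 0, 0, -5.3, -1, 0, 0, 0, 0, 0, -6.6, -1, 0, 0, 0, 0, 0, -7.9, -1, 0, 0, 0, 0, 0, -9.2, -1, 0, 0, 0, 0, 0, -10.4, -1, 0, 0, 0, 0, 0, -11.2, -1]

```text
time: 21.75
tool_pos: [0.5016, 0.2103, 0.1196]
tool_rot: [0.224, 1.57, 0.224]
contact_force: [1.7, 0.3, 0.2]
opening: 0.0115
```

jog_arm:
  plan: [0, 0, 0, 0, 0, -0.4, -1, 0, 0, 0, 0, 0, -0.8, -1, 0, 0, 0, 0, 0, -1, -1, 0, 0, 0, 0, 0, -1.2, -1, 0, 0, 0, 0, 0, -1.3, -1, 0, 0, 0, 0, 0, -1.4, -1, 0, 0, 0, 0, 0, -1.5, -1]

```text
time: 22.45
tool_pos: [0.489, 0.2103, 0.1196]
tool_rot: [0.112, 1.567, 0.112]
contact_force: [8.5, 1.3, -3.4]
opening: 0.0115
```

Run:
```python
from h import *
avg(4);st()
```

```text
avg [489.044 210.307 119.611] std [0.01  0.017 0.008]
t 22.65 p [489.043 210.29  119.602] x [ 0.004  0.    -1.   ] z [ 1.    -0.     0.004] F [ 7.219  1.004 -0.324] op 12.229693731703113 q [ 0.262  0.463  1.657 -0.001  1.017  0.263]
```

Travel was 125.0 mm, with 7 N against the front stop, so the door is shut. I'll release and lift away.

jog_arm:
  plan: [0, 0, 0, 0, 0, 0.1, -0.6, 0, 0, 0, 0, 0, 0.1, -0.3, 0, 0, 0, 0, 0, 0.1, -0.1, 0, 0, 0, 0, 0, 0.1, -0.1, 0, 0, 0, -1, 0, 0.1, -0.1, 0, 0, 0, -3, 0, 0.1, -0.1, 0, 0, 0, -7, 0, 0.1, -0.1, 0, 0, 0, -11, 0, 0.1, -0.1, 0, 0, 0, -14, 0, 0.1, -0.1, 0, 0, 0, -14, 0, 0.1, -0.1]

```text
time: 23.65
tool_pos: [0.4901, 0.2108, 0.2649]
tool_rot: [0.258, 1.561, 0.258]
contact_force: [1.4, 0.5, 1.0]
opening: 0.0414
```

jog_arm:
  plan: [0, 0, 0, 0, -3, 0, -0.1, 0, 0, 0, 0, -8, 0, -0.1, 0, 0, 0, 0, -13, 0, -0.1, 0, 0, 0, 0, -18, 0, -0.1, 0, 0, 0, 0, -22, 0, -0.1, 0, 0, 0, 0, -25, 0, -0.1, 0, 0, 0, 0, -25, 0, -0.1, 0, 0, 0, 0, -25, 0, -0.1]

```text
time: 24.45
tool_pos: [0.4878, -0.04, 0.2591]
tool_rot: [2.568, 1.57, 2.567]
contact_force: [0.0, -0.4, -0.4]
opening: 0.0411
```

Run:
```python
from h import *
st()
r=cam("scene"); x0,y0,x1,y1=(225,130,435,270)
cv2.imwrite(f"pics/scene13.png",cv2.resize(r["image"][y0:y1,x0:x1],None,fx=3.7,fy=3.7,interpolation=cv2.INTER_CUBIC)[:,:,::-1])
for l,h in (((0,90,60),(8,255,255)),((172,90,60),(180,255,255))):
    for s,c in blob(r,l,h,(378,185,412,210)): print(s,c,ray(r,*c,.069))
t=cam("top"); cv2.imwrite("pics/top13.png",cv2.resize(t["image"][140:260,215:415],None,fx=4,fy=4,interpolation=cv2.INTER_CUBIC)[:,:,::-1])
for l,h in (((0,90,60),(8,255,255)),((172,90,60),(180,255,255))):
    for s,c in blob(t,l,h,(240,195,270,225)): print(s,c,ray(t,*c,.069))
```

```text
t 24.45 p [487.847 -39.982 259.13 ] x [-0.001  0.001 -1.   ] z [ 1.    -0.002 -0.001] F [ 0.043 -0.421 -0.369] op 41.14263511119845 q [-0.239  0.252  1.56   0.     1.33  -0.237]
```

View pics/scene13.png

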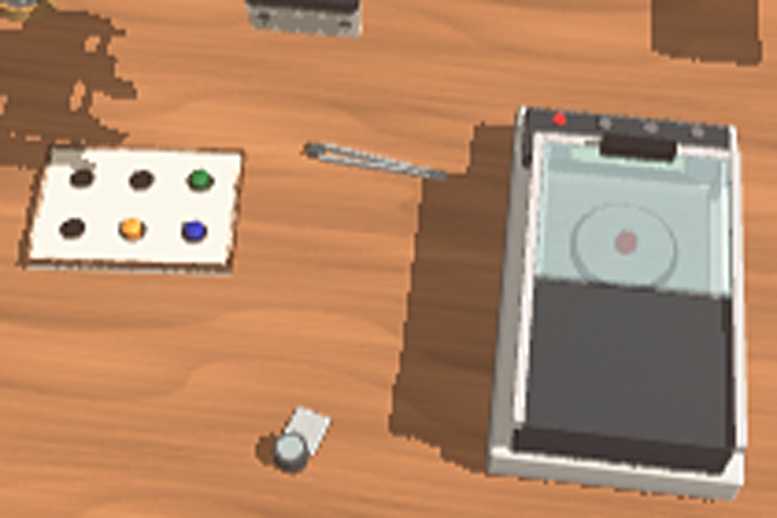

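View pics/top13.png

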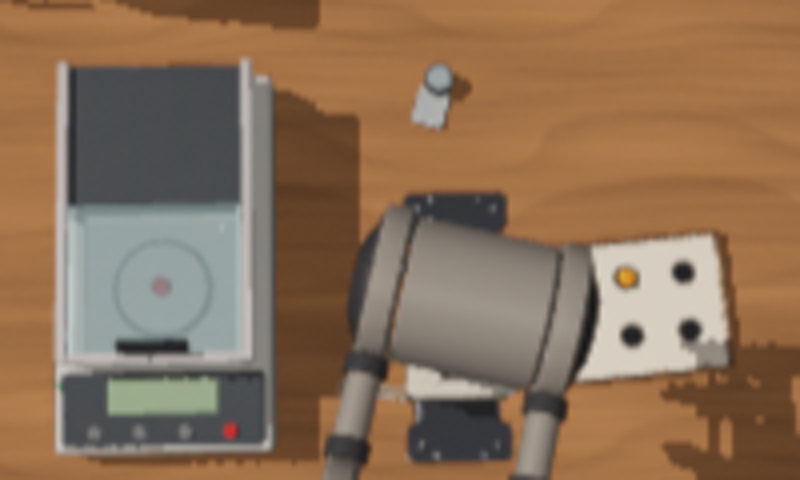

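The door is shut and the stone shows through the glass at the pan's middle, at scene crop px (625,243) and top crop px (161,287). The green, amber and blue stones are in place, and the arm is clear. I'm handing in.

Run:
```python
from h import *
st(); print(robot.hand_in())
```

```text
t 24.55 p [488.    -38.847 259.277] x [-0.001  0.    -1.   ] z [ 1.     0.001 -0.001] F [-0.226 -0.292 -0.612] op 41.4012205617928 q [-0.236  0.252  1.56   0.     1.33  -0.237]
the job is handed in; nothing more can be done
None
```

I weighed the red stone as asked and handed the job in at about 24.6 s of the 61 s allowed; no verdict came back.

- **Opening:** I gripped the bar and slid the glass top back to its stop, where about 7 N pushed back. That stop position also gave me the pan's middle.
- **Placing:** I lifted the red stone out of its pocket and lowered it in small steps. I let it go with the pan pressed down by about half a millimetre, estimated from the tool height.
- **Closing:** I slid the glass top back 125.0 mm, its full travel, until it met the front stop at about 7 N.

**Last checks:**
- With the door still open, a picture put the stone at about (0.546, 0.210), within about 2 mm of the pan's middle.
- The final pictures show the stone through the shut glass, dome up in the middle of the pan. The other three stones are in their pockets, and the tweezers and loupe look undisturbed. I did not check the other tools in the final pictures, but the arm did not work near them.
- The arm stands clear and touches nothing.

**Failed or disagreed:**
- The final colour search for the stone through the tinted glass found nothing, so its last position is judged by eye.
- The two cameras disagreed on the pan's x by about 7 mm, so I used the door-stop value (0.544) instead.
- During the descent to the stone, tool height readings varied by about 1.5 mm, so I waited for them to settle before gripping and placing.

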